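Load the tray reader and latch its drawer

TASK

Put the small rectangular cassette (not the wide one, nor the round case) flat into the pocket of the reader's open drawer, with its grip rib pointing in the drawer's direction of travel. Then press the drawer in gently on its rubber pad, never harder than about 15 N, until its push-push latch catches, let go and make sure that it stays in; a second press would release it. Leave everything else on the bench where it is.

Things in the scene. Friction and masses are not known exactly. Their poses are not given: they have to be found in the camera images.
- reader: Low white instrument, fixed: 200 mm deep (its x), 180 wide (y), 70 high, dark display on top. Origin: below the centre of its front face, at bench level; x points into it (the way the drawer is pushed), z up. Its drawer starts out, the front 85 mm before that face. Pressed onto its stop and let go, the drawer springs back 4 mm and stays caught; pressed and let go once more, it springs fully out.
- drawer (a joint): Depth the drawer is pushed in, m: 0 = fully out (start), max 0.078. A spring pushes it out: 2.4 N at 0 to 5 N at 0.065, plus 0.5 N friction. The latch depth is not visible and differs each time: caught, it rests anywhere from 0.036 to 0.068; the firm stop is 4 mm deeper and felt as a clear rise above the spring's force (11 to 14 N is ample). Let go before the stop, it springs fully out.
- pocket (a point): Centre of the pocket floor in the drawer, 12 mm above the bench; moves with the drawer, axes as the reader's. Pocket 58 mm (x) by 48 mm (y) inside, walls 10 mm high, 4 to 5 mm thick. In front of it stands the drawer's white front panel, 84 mm wide, 8 mm thick, top 56 mm above the bench, outer face 41 mm from the pocket centre. The reader's face is 44 mm behind the centre while the drawer is out.
- pad_face (a point): Centre of the outer face of the black rubber pad, where to press: 30 x 30 mm, 10 mm thick, in the middle of the drawer's front panel, 36 mm above the bench (pad from 21 to 51 mm). Axes as the reader's: press along +x. The pad yields about 1 mm per 6 N.
- cassette: The cassette to load: grey plastic plate 54 mm (its x) by 44 mm (its y), 12 mm thick, with an upright grip rib along its x axis in the middle: 40 mm long, 14 mm wide, standing 22 mm above the plate (top 34 mm above the underside). 80 g. Origin: centre of the underside. Lies flat on the bench at the start. Either end may go first into the pocket.
- wide_cassette: Bystander: like the cassette but larger, 84 x 62 mm, with a 60 mm rib. Origin: centre of the underside.
- round_case: Bystander: round grey case, 62 mm across, 14 mm high, with a knob 18 mm across, 30 mm high in all. Origin: centre of the underside.
- tweezers: Bystander: steel tweezers, 120 mm long (x), 8 mm high, lying on the bench. Origin: middle of the underside.
- meter: Bystander: black and yellow handheld meter, 170 x 85 x 36 mm. Origin: centre of the underside.
- jar: Bystander: small jar with a white cap, 56 mm across, 75 mm high. Origin: centre of the underside.
- driver: Bystander: screwdriver, 160 mm long, lying on the bench. Origin: its underside.

How it is judged:
By the outcome, as a careful person would: the job done as asked, in the order asked, and still so for the second after the job is handed in, with the robot touching nothing.
It also fails if it takes over 48 s, if anything falls off the work surface, if the arm or the gripper's body presses on something with over 40 N, if the wrist force passes 120 N, or if a joint passes its speed limit or range.

ROBOT

A 7-joint arm with a two-finger parallel gripper is mounted at the origin on the work surface. World frame = base frame: x ahead of the robot, y to its left, z up, the work surface at z = 0. Lengths are in mm, angles in rad, forces in N, time in s.
With the tool pointing down it reaches from about 425 to 950 mm from the base axis. Payload 4.7 kg.
Tool frame: the origin (TCP) lies at the centre of the arm's flange, where the gripper is bolted on; the fingertips stand 182 mm ahead of it and the grasp point (between the pads) lies 164 mm ahead of it; z points along the fingers, y is the direction in which the jaws open and shut (so a half turn about z gives the same grasp; the last joint's range is limited). The gripper opens to 87 mm and grips with 3 to 60 N. Pads are 19 mm wide; open, the fingers measure 117 mm over their backs; the gripper's body (75 mm by 190 mm) begins 51 mm behind the grasp point.
Start: joints at [1.23, 0.469, -0.049, 1.532, 0.024, 1.141, -0.082], TCP at [207.107, -642.446, 404.773] pointing down, gripper open.
Joint ranges: [-2.59, 2.59], [-0.33, 1.99], [-1.39, 1.29], [0.1, 2.45], [-1.04, 4.18], [0.21, 1.99], [-2.66, 2.66]. Speed limits (rad/s): [2.57, 2.57, 3.14, 3.14, 3.14, 3.14, 3.14].

INTERFACE

Orientations are given as a 3x3 rotation matrix whose columns are the frame's x, y, z axes.
In Python, from bench import bot, vision gives the robot as it stands.
- The arm moves only by the tool servo_tool, never from a script. Its argument "moves" is a list of rows, each an object with "dp": the shift along the tool's x, y, z in mm, a list of three; "roll": the turn about the tool's z in rad. A call has 1 to 12 rows; each row is the pose to reach, as a shift and turn from the pose commanded when the call began, along the tool's axes at that moment; what a row does not reach only later rows make up. A row lasts 1/8 s, in which the tool goes at most 62.5 mm and 10.7 degrees, less where a joint would pass 70% of its speed; a pose out of reach is approached as far as the arm can. A call with a gripper value outside its range is refused whole. "claw" is the finger opening in mm, from 0 to 87, set as the call begins (left out, the last holds). The fingers move at their own pace and stop on an object; "force" is the grip in N (left out, the last holds). Time passes only in rows, so rows that repeat a pose let the fingers close. It gives the time, the measured TCP pose, the force and the opening at its end, in the units of the state.
- bot.state(): the state, without advancing time (a new reading comes with each control period).
- vision.get_image(name): name is "scene" or "top" or "wrist"; returns a dict with "image" (420x560x3 uint8, blue, green, red), "fx", "fy", "cx", "cy" (pixels), "xyz" and "rotation" of the camera in the world; the wrist camera has in their place "hand_eye" (4x4, takes a point from camera to tool coordinates, whose origin is the TCP and whose axes are the flange's). Camera axes: x right, y down, z forward; pixel columns grow to the right and rows downward; lengths in mm; the calibration is good to about 2 mm. The wrist camera is an equidistant fisheye: a pixel r from the principal point sees the ray r / f radians off the axis. A picture is of the moment at which its call begins: read the wrist's pose just before it. There is no depth.
- bot.close_job(): hands the job in, once; it reports no verdict.
The state is a dict: "time": time; "q": joint angles; "joint_velocities": joint speeds; "joint_torque": joint torques, N m; "ee_pos": TCP position; "eef_rot": TCP orientation; "force": force on the tool from outside, world axes, zero at the start; "ft_torque": the same for the moment, N m; "width": opening from 0.0 (shut) to 1.0 (fully open).
Only numpy, scipy, OpenCV 4.12 (cv2) and the standard library are available. Lean on these libraries where they do the work, as an engineer would, in place of code of your own. Each camera call takes 0.05 s, during which the arm holds its last target. There are 200 camera calls.

## Working session

There is one attempt and no reset: what is moved stays moved. The work goes in short steps, Python scripts to look and compute and a tool call to move; the robot and the scene stay as the last step left them, time stands still between calls to the robot, and variables do not carry over. Pictures are saved under pics/ and viewed, about 8 in all and at most 12, crops included, and the job is handed in when it is done.

Besides the shell and the picture viewer there is one more tool, called after "Call:" as name([rows], argument=value, ...), one row to a line, values as JSON. servo_tool: Moves the arm, as the interface text tells. Its arguments: {"type":"object","properties":{"moves":{"type":"array"},"claw":{"type":"number"},"force":{"type":"number"}},"required":["moves"]}

```bash
ls; mkdir -p pics; cat > h.py <<'E'
import sys; sys.path.insert(0,'.')
import numpy as np, cv2
from bench import bot, vision
np.set_printoptions(precision=3,suppress=True)
def ray(c,uv):
    d=np.array([(uv[0]-c["cx"])/c["fx"],(uv[1]-c["cy"])/c["fy"],1.])
    return np.array(c["xyz"]),np.array(c["rotation"])@d
def onz(c,uv,z):
    o,d=ray(c,uv); return o+d*(z-o[2])/d[2]
def wcam(s,c):
    T=np.eye(4);T[:3,:3]=s["eef_rot"];T[:3,3]=s["ee_pos"]
    return T@np.array(c["hand_eye"])
def wonz(s,c,uv,z):
    T=wcam(s,c);u=np.array([(uv[0]-c["cx"])/c["fx"],(uv[1]-c["cy"])/c["fy"]]);th=np.linalg.norm(u)
    d=T[:3,:3]@np.r_[u/max(th,1e-9)*np.sin(th),np.cos(th)]
    o=T[:3,3];return o+d*(z-o[2])/d[2]
E
python3 - <<'E'
from h import *
s=bot.state();print(s)
for n in("scene","top","wrist"):
    c=vision.get_image(n);cv2.imwrite(f'pics/{n}0.png',c["image"]);print({k:np.array(v) for k,v in c.items() if k!="image"})
a=[cv2.imread(f'pics/{n}0.png') for n in("scene","top")]
cv2.imwrite('pics/top_big.png',cv2.resize(a[1],(800,600),interpolation=cv2.INTER_CUBIC))
E
```

```text
pics
{'time': 0.0, 'q': array([ 1.23 ,  0.469, -0.049,  1.534,  0.024,  1.141, -0.082]), 'joint_velocities': array([-0.001, -0.   ,  0.002, -0.003, -0.001, -0.   ,  0.001]), 'joint_torque': array([  0.   , -50.796,  -0.081, -23.615,  -0.061,   0.038,   0.   ]), 'ee_pos': array([ 206.999, -642.227,  403.692]), 'eef_rot': array([[ 0.952,  0.307, -0.001],
       [ 0.307, -0.952,  0.002],
       [-0.   , -0.002, -1.   ]]), 'force': array([-0.166, -0.753, -0.52 ]), 'ft_torque': array([-0.014, -0.005,  0.019]), 'width': 1.0015583311518028}
{'fx': array(504.547), 'fy': array(504.547), 'cx': array(286.783), 'cy': array(209.335), 'xyz': array([1214.534,  479.942, 1172.459]), 'rotation': array([[-0.544,  0.681, -0.491],
       [ 0.839,  0.442, -0.317],
       [ 0.001, -0.585, -0.811]])}
{'fx': array(400.408), 'fy': array(400.408), 'cx': array(276.013), 'cy': array(209.342), 'xyz': array([ 399.068,   20.791, 1080.977]), 'rotation': array([[ 0.007, -0.99 ,  0.141],
       [-1.   , -0.005,  0.014],
       [-0.013, -0.141, -0.99 ]])}
{'fx': array(325.192), 'fy': array(325.192), 'cx': array(281.69), 'cy': array(213.89), 'hand_eye': array([[-0.001, -0.966, -0.26 , 71.448],
       [ 1.   , -0.001,  0.   ,  0.052],
       [-0.001, -0.26 ,  0.966, 19.3  ],
       [ 0.   ,  0.   ,  0.   ,  1.   ]])}
```

View pics/top_big.png

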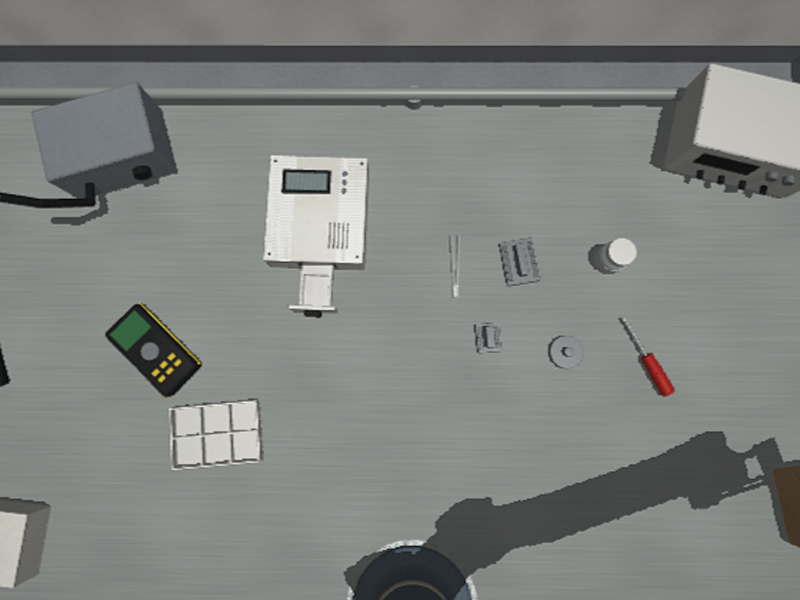

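View pics/scene0.png

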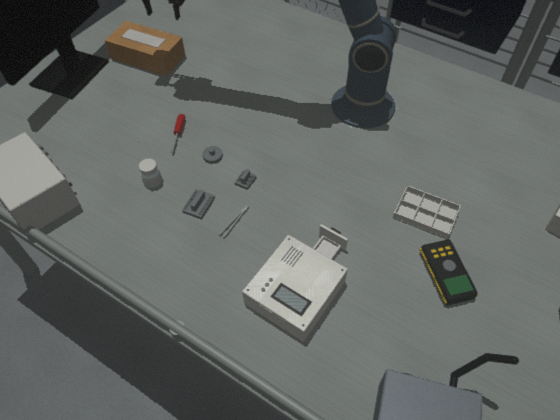

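The top view shows the small cassette at about (488,338), the wide one at (520,261), the round case at (566,352), and the reader at (315,210) with its drawer towards the robot at (317,290), all in 800x600 pixels. The scene view agrees.

```bash
python3 - <<'E'
from h import *
c=vision.get_image("top");k=.7
for n,p,z in [("cas",(488,338),12),("rTL",(271,156),70),("rTR",(367,158),70),("rBR",(364,264),70),("rBL",(264,262),70),("panelL",(290,306),56),("panelR",(337,308),56),("padtop",(313,315),51),("pocket",(317,290),12),("wide",(520,261),12),("round",(566,352),14)]:
    print(n,onz(c,(p[0]*k,p[1]*k),z))
im=c["image"]; x0,y0=320,215;crop=im[y0:y0+45,x0:x0+45]
g=cv2.cvtColor(crop,cv2.COLOR_BGR2GRAY)
big=cv2.resize(crop,(400,400),interpolation=cv2.INTER_CUBIC);x1,y1=180,160
big2=cv2.resize(im[160:225,180:265],(523,400),interpolation=cv2.INTER_CUBIC)
cv2.imwrite('pics/crop1.png',np.hstack([big[:,:270] if 0 else cv2.resize(big,(270,270)),cv2.resize(big2,(353,270))]))
s=bot.state();R=s["eef_rot"];T=np.array([0,0,0])
print(s["ee_pos"],R)
E
```

```text
cas [ 478.387 -139.133   12.   ]
rTL [809.9   266.081  70.   ]
rTR [806.235  87.641  70.   ]
rBR [606.257  90.377  70.   ]
rBL [609.235 271.333  70.   ]
panelL [531.088 224.401  56.   ]
panelR [527.859 139.066  56.   ]
padtop [515.467 183.004  51.   ]
pocket [567.582 182.822  12.   ]
wide [ 625.106 -202.199   12.   ]
round [ 453.111 -282.583   14.   ]
[ 207.051 -642.306  404.08 ] [[ 0.952  0.307 -0.   ]
 [ 0.307 -0.952  0.001]
 [-0.    -0.001 -1.   ]]
```

Call:
servo_tool([
  {"dp": [41, -40, 7], "roll": 0.03},
  {"dp": [82, -79, 15], "roll": 0.06},
  {"dp": [124, -119, 22], "roll": 0.09},
  {"dp": [165, -158, 30], "roll": 0.12},
  {"dp": [206, -198, 37], "roll": 0.16},
  {"dp": [247, -238, 44], "roll": 0.19},
  {"dp": [289, -277, 52], "roll": 0.22},
  {"dp": [330, -317, 59], "roll": 0.25},
  {"dp": [371, -356, 67], "roll": 0.28},
  {"dp": [412, -396, 74], "roll": 0.312},
  {"dp": [412, -396, 74], "roll": 0.312},
  {"dp": [412, -396, 74], "roll": 0.312},
], claw=60)

```text
time: 1.7
ee_pos: [477.6, -139.4, 330.6]
eef_rot: [[1.0, 0.0, -0.001], [0.0, -1.0, -0.0], [-0.001, 0.0, -1.0]]
force: [-0.8, -0.1, -0.8]
width: 0.689
```

```bash
python3 - <<'E'
from h import *
s=bot.state();c=vision.get_image("wrist");print(s["time"],s["ee_pos"],s["q"],s["eef_rot"])
cv2.imwrite('pics/w1.png',c["image"])
import pickle;pickle.dump((s,c),open('w1.pkl','wb'))
cv2.imwrite('pics/w1b.png',cv2.resize(c["image"],(800,600),interpolation=cv2.INTER_CUBIC))
E
```

```text
1.7 [ 477.597 -139.419  330.597] [ 0.417  0.281 -0.258  2.016  0.094  0.857 -1.464] [[ 1.     0.    -0.001]
 [ 0.    -1.    -0.   ]
 [-0.001  0.    -1.   ]]
```

View pics/w1b.png

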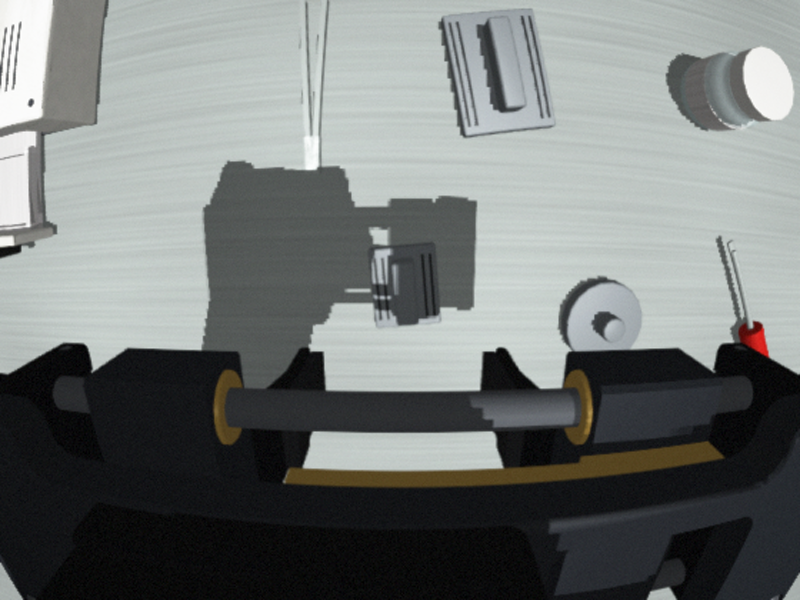

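The wrist view shows the small cassette in the gripper's shadow: plate corners at about (371,248), (435,243), (440,322), (377,327), with the rib at (403,290).

```bash
python3 - <<'E'
from h import *
import pickle
s,c=pickle.load(open('w1.pkl','rb'))
P=[wonz(s,c,(u*.7,v*.7),12) for u,v in [(371,248),(435,243),(440,322),(377,327)]]
for p in P: print(p)
print(np.mean(P,0),[np.linalg.norm(P[i]-P[i-1]) for i in range(4)])
d=(P[0]+P[1]-P[2]-P[3]);print("yaw",np.arctan2(d[1],d[0]))
d=(P[0]+P[3]-P[2]-P[1]);print("yaw2",np.arctan2(-d[0],d[1]))
for uv in [(393,262),(414,262),(415,320),(396,322)]: print(wonz(s,c,(uv[0]*.7,uv[1]*.7),34))
cv2.imwrite('pics/w1c.png',cv2.resize(c["image"][155:240,235:330],(760,680))[:600])
E
```

```text
[ 507.108 -119.155   12.   ]
[ 510.364 -160.705   12.   ]
[ 456.833 -164.918   12.   ]
[ 453.345 -122.332   12.   ]
[ 481.912 -141.777   12.   ] [np.float64(53.85710330978753), np.float64(41.67716787243537), np.float64(53.69716039842666), np.float64(42.728432711707)]
yaw 0.0687668550473271
yaw2 0.07998564153419384
[ 501.571 -133.851   34.   ]
[ 501.563 -146.55    34.   ]
[ 464.951 -147.369   34.   ]
[ 463.659 -135.513   34.   ]
```

View pics/w1c.png

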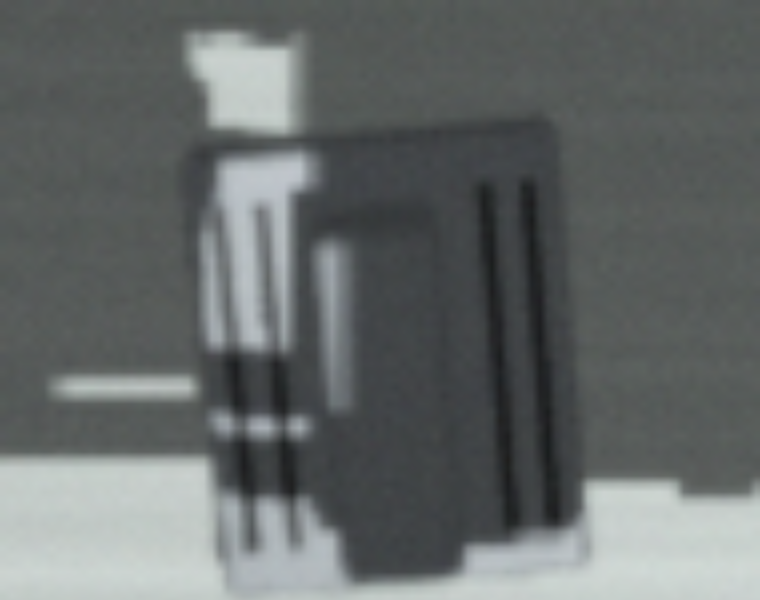

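The crop puts the corners within a pixel of my first reading. That gives centre (482,-142) and yaw 0.077, and the sides match 54 x 44 (53.8 and 42).

Call:
servo_tool([
  {"dp": [4.3, 2.4, 40], "roll": -0.077},
  {"dp": [4.3, 2.4, 90], "roll": -0.077},
  {"dp": [4.3, 2.4, 120], "roll": -0.077},
  {"dp": [4.3, 2.4, 133], "roll": -0.077},
  {"dp": [4.3, 2.4, 133], "roll": -0.077},
], claw=60)

```text
time: 2.38
ee_pos: [481.8, -142.5, 197.6]
eef_rot: [[0.997, 0.075, -0.001], [0.075, -0.997, -0.0], [-0.001, 0.0, -1.0]]
force: [0.5, -0.6, 0.7]
width: 0.685
```

Call:
servo_tool([
  {"dp": [0, 0, 0], "roll": 0},
  {"dp": [0, 0, 0], "roll": 0},
  {"dp": [0, 0, 0], "roll": 0},
  {"dp": [0, 0, 0], "roll": 0},
  {"dp": [0, 0, 0], "roll": 0},
  {"dp": [0, 0, 0], "roll": 0},
], claw=5, force=20)

```text
time: 3.12
ee_pos: [482.1, -141.5, 197.8]
eef_rot: [[0.997, 0.077, 0.0], [0.077, -0.997, -0.0], [0.0, 0.0, -1.0]]
force: [-0.4, 0.4, 0.8]
width: 0.159
```

Call:
servo_tool([
  {"dp": [0, 0, -40], "roll": 0},
  {"dp": [2, -10, -95], "roll": 0},
  {"dp": [7, -50, -132], "roll": 0.02},
  {"dp": [14, -105, -132], "roll": 0.04},
  {"dp": [21, -160, -132], "roll": 0.06},
  {"dp": [29, -215, -132], "roll": 0.08},
  {"dp": [36, -270, -132], "roll": 0.095},
  {"dp": [42.8, -320.6, -132], "roll": 0.095},
  {"dp": [42.8, -320.6, -132], "roll": 0.095},
  {"dp": [42.8, -320.6, -132], "roll": 0.095},
])

```text
time: 4.38
ee_pos: [500.0, 180.8, 329.2]
eef_rot: [[1.0, -0.018, -0.001], [-0.018, -1.0, -0.001], [-0.001, 0.001, -1.0]]
force: [0.6, 0.1, -1.2]
width: 0.161
```

```bash
python3 - <<'E'
from h import *
s=bot.state();c=vision.get_image("wrist");print(s["time"],s["ee_pos"],s["q"],s["eef_rot"],s["width"])
import pickle;pickle.dump((s,c),open('w2.pkl','wb'))
cv2.imwrite('pics/w2b.png',cv2.resize(c["image"],(800,600),interpolation=cv2.INTER_CUBIC))
E
```

```text
4.375 [499.979 180.764 329.244] [-0.112  0.349 -0.388  1.936  0.168  0.889 -2.175] [[ 1.    -0.018 -0.001]
 [-0.018 -1.    -0.001]
 [-0.001  0.001 -1.   ]] 0.16089498434022909
```

View pics/w2b.png

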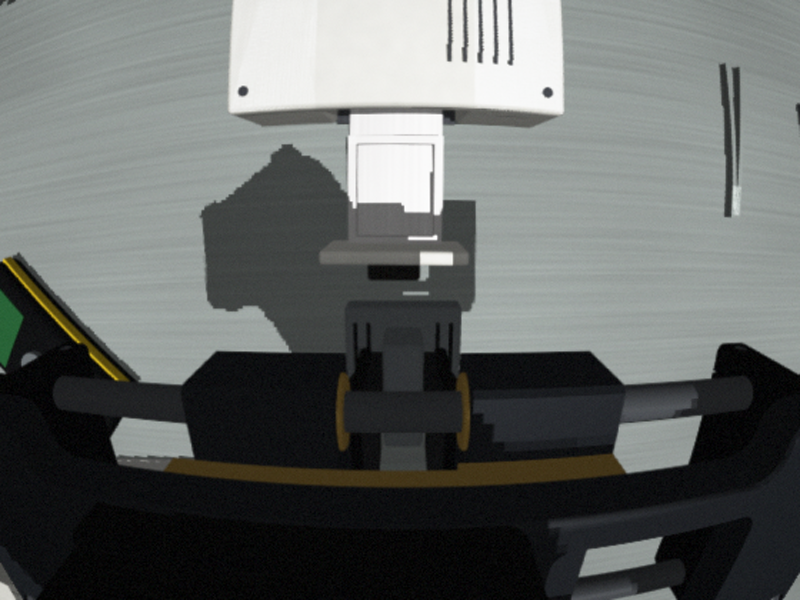

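The wrist view shows the cassette held square, with its front edge at v≈303 and u 345–461. The pocket's inner far edge is at (357..434,143) and the panel top is at v≈250. Next I'll enlarge the pocket and the held plate.

```bash
python3 - <<'E'
from h import *
import pickle
s,c=pickle.load(open('w2.pkl','rb'));im=c["image"]
im=np.clip(im.astype(float)**.8*2.2,0,255).astype(np.uint8) if 0 else im
a=cv2.resize(im[70:195,220:335],None,fx=4.8,fy=4.8,interpolation=cv2.INTER_CUBIC)[:600]
b=cv2.resize(cv2.convertScaleAbs(im[205:265,235:330],alpha=2),(248*1,157))
cv2.imwrite('pics/w2c.png',a[:, :552]);
E
```

```text
(no output)
```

View pics/w2c.png

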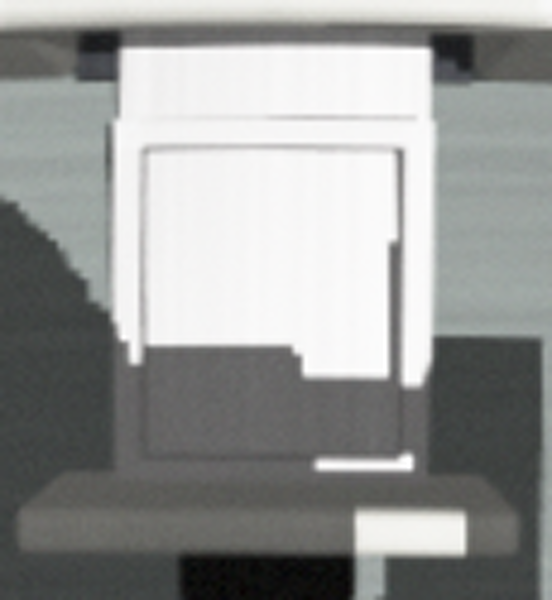

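```bash
python3 - <<'E'
from h import *
import pickle
s,c=pickle.load(open('w2.pkl','rb'))
yaw=-0.018;f=lambda u,v:(220+u/4.8,70+v/4.8)
P=[wonz(s,c,f(*p),22) for p in [(140,147),(404,148),(402,457),(143,457)]]
for p in P:print(p)
print("pocket",np.mean(P,0),[np.linalg.norm(P[i]-P[i-1]) for i in range(4)])
Q=[wonz(s,c,f(*p),56) for p in [(18,510),(519,510),(518,552),(20,552)]]
for p in Q:print("panel",p)
for p in [(243,92),(548,93)]: print("screw",wonz(s,c,(p[0]*.7,p[1]*.7),70))
z=s["ee_pos"][2]-197.8
im=c["image"];g=cv2.cvtColor(im,cv2.COLOR_BGR2GRAY)
print(g[205:225,270:290:6].T); print(g[222,236:250],g[222,312:330])
for p in [(345,304),(461,304)]: print("held front, top/bottom",[wonz(s,c,(p[0]*.7,p[1]*.7),h)-s["ee_pos"] for h in (z+12,z)])
E
```

```text
[596.671 206.951  22.   ]
[595.399 158.966  22.   ]
[538.125 160.05   22.   ]
[539.128 208.054  22.   ]
pocket [567.331 183.505  22.   ] [np.float64(57.55344560331775), np.float64(48.00210726447196), np.float64(57.28393365143037), np.float64(48.014070131511794)]
panel [534.777 225.891  56.   ]
panel [533.051 142.992  56.   ]
panel [525.99  143.099  56.   ]
panel [527.691 225.934  56.   ]
screw [625.115 262.302  70.   ]
screw [620.756 101.685  70.   ]
[[ 70  70  67  71  69  55  43  41  43  42  47  48  49  50  49  51  54  49
   50  51]
 [ 65  70  67  69  66  54  47  42  42  47  47  48  53  51  56  51  52  50
   47  53]
 [140 109  69  68  68  56  42  44  44  45  46  52  51  51  52  50  49  50
   52  53]
 [158 118  75  66  65  56  44  43  40  46  50  50  52  52  49  50  52  53
   52  54]]
[65 67 68 68 65 58 48 47 50 50 49 52 50 49] [ 52  51  52  51  51  52  49  49  48  51  74 167 174 174 175 173 171 172]
held front, top/bottom [array([  27.508,   20.705, -185.8  ]), array([  24.342,   22.288, -197.8  ])]
held front, top/bottom [array([  26.66 ,  -22.517, -185.8  ]), array([  23.433,  -24.051, -197.8  ])]
```

Call:
servo_tool([
  {"dp": [34, -2.5, 0], "roll": 0.002},
  {"dp": [67.8, -4.7, 20], "roll": 0.002},
  {"dp": [67.8, -4.7, 65], "roll": 0.002},
  {"dp": [67.8, -4.7, 95], "roll": 0.002},
  {"dp": [67.8, -4.7, 105], "roll": 0.002},
  {"dp": [67.8, -4.7, 105], "roll": 0.002},
  {"dp": [67.8, -4.7, 105], "roll": 0.002},
])

```text
time: 5.3
ee_pos: [568.6, 184.7, 226.2]
eef_rot: [[1.0, -0.021, 0.003], [-0.021, -1.0, 0.001], [0.003, -0.001, -1.0]]
force: [-0.7, 0.2, 0.1]
width: 0.159
```

```bash
python3 - <<'E'
from h import *
s=bot.state();c=vision.get_image("wrist");t=vision.get_image("top");print(s["time"],s["ee_pos"],s["q"],s["eef_rot"],s["force"])
import pickle;pickle.dump((s,c),open('w3.pkl','wb'))
a=cv2.resize(cv2.convertScaleAbs(c["image"][130:280,190:380],alpha=1.5),(760,600),interpolation=cv2.INTER_CUBIC)
cv2.imwrite('pics/w3b.png',a)
E
```

```text
5.3 [568.646 184.729 226.232] [-0.143  0.573 -0.326  1.86   0.259  0.747 -2.203] [[ 1.    -0.021  0.003]
 [-0.021 -1.     0.001]
 [ 0.003 -0.001 -1.   ]] [-0.709  0.222  0.14 ]
```

View pics/w3b.png

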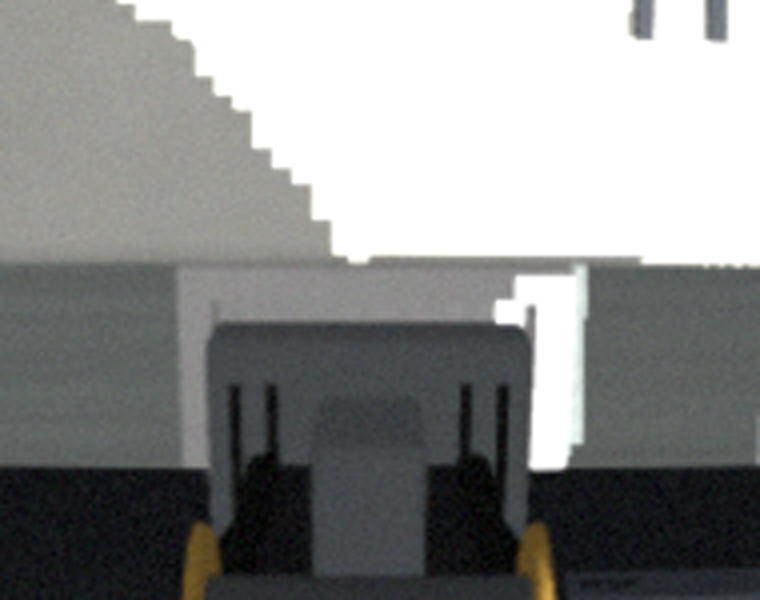

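```bash
python3 - <<'E'
from h import *
import pickle
s,c=pickle.load(open('w3.pkl','rb'));f=lambda u,v:(190+u/4,130+v/4)
b=s["ee_pos"][2]-197.8
for n,p,z in [("rimL",(214,302),22),("rimR",(531,305),22),("outL",(180,330),22),("outR",(577,330),22),("casBL",(209,325),b),("casBR",(531,325),b),("casTL",(209,346),b+12),("casTR",(529,346),b+12)]: print(n,wonz(s,c,f(*p),z)-s["ee_pos"])
print(bot.state()["ee_pos"])
E
```

```text
rimL [  27.826   22.077 -204.232]
rimR [  26.372  -24.522 -204.232]
outL [  23.687   27.38  -204.232]
outR [  22.422  -31.467 -204.232]
casBL [  25.992   22.151 -197.8  ]
casBR [  25.005  -23.747 -197.8  ]
casTL [  26.154   20.724 -185.8  ]
casTR [  25.234  -22.007 -185.8  ]
[568.515 184.916 226.241]
```

Call:
servo_tool([
  {"dp": [-0.4, 0.7, 0], "roll": 0},
  {"dp": [-0.4, 0.7, 5], "roll": 0},
  {"dp": [-0.4, 0.7, 9], "roll": 0},
  {"dp": [-0.4, 0.7, 12], "roll": 0},
  {"dp": [-0.4, 0.7, 14], "roll": 0},
  {"dp": [-0.4, 0.7, 14.5], "roll": 0},
  {"dp": [-0.4, 0.7, 14.5], "roll": 0},
])

```text
time: 6.28
ee_pos: [567.6, 184.2, 210.2]
eef_rot: [[1.0, -0.02, 0.0], [-0.02, -1.0, -0.0], [0.0, 0.0, -1.0]]
force: [0.2, -0.7, -0.8]
width: 0.162
```

Call:
servo_tool([
  {"dp": [0, 0, 0.5], "roll": 0},
  {"dp": [0, 0, 0.5], "roll": 0},
  {"dp": [0, 0, 0.5], "roll": 0},
])

```text
time: 6.65
ee_pos: [567.7, 184.2, 209.8]
eef_rot: [[1.0, -0.02, 0.0], [-0.02, -1.0, 0.0], [0.0, -0.0, -1.0]]
force: [-1.1, 0.3, -1.1]
width: 0.158
```

Call:
servo_tool([
  {"dp": [0, 0, 0], "roll": 0},
  {"dp": [0, 0, 0], "roll": 0},
  {"dp": [0, 0, 0], "roll": 0},
  {"dp": [0, 0, 0], "roll": 0},
  {"dp": [0, 0, -30], "roll": 0},
  {"dp": [0, 0, -80], "roll": 0},
  {"dp": [-50, 0, -100], "roll": 0},
  {"dp": [-70, 0, -100], "roll": 0},
  {"dp": [-70, 0, -100], "roll": 0},
  {"dp": [-70, 0, -100], "roll": 0},
], claw=40)

```text
time: 7.9
ee_pos: [498.6, 185.4, 309.7]
eef_rot: [[1.0, -0.021, 0.001], [-0.021, -1.0, 0.0], [0.001, -0.0, -1.0]]
force: [0.0, 0.1, -0.0]
width: 0.458
```

```bash
python3 - <<'E'
from h import *
s=bot.state();c=vision.get_image("wrist");print(s["time"],s["ee_pos"],s["force"])
import pickle;pickle.dump((s,c),open('w4.pkl','wb'))
a=cv2.resize(cv2.convertScaleAbs(c["image"][70:220,190:380],alpha=1.2),(760,600),interpolation=cv2.INTER_CUBIC)
cv2.imwrite('pics/w4b.png',a)
E
```

```text
7.9 [498.562 185.371 309.723] [ 0.006  0.056 -0.018]
```

View pics/w4b.png

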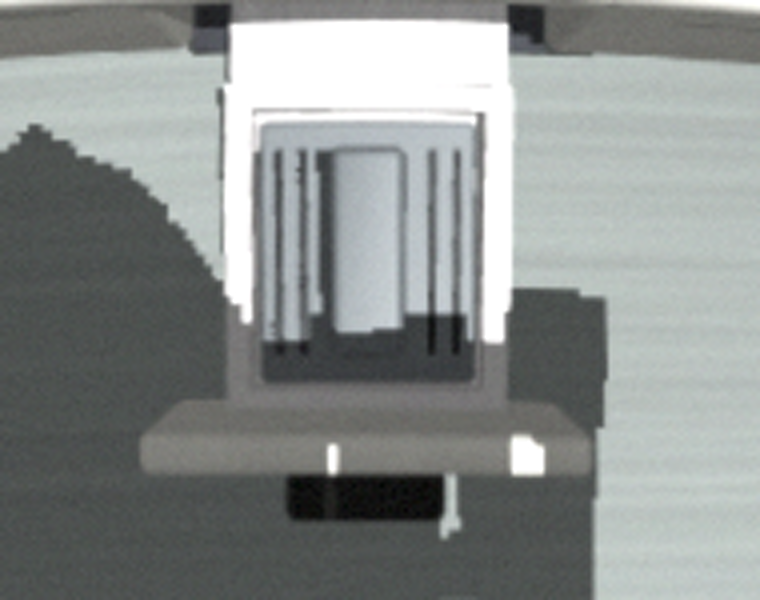

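The cassette lies flat inside the pocket with a gap all round, rib along the travel direction. The pad's top edge is at (366,497), centred on the panel. Next I'll close the jaws and go in front of the pad.

Call:
servo_tool([
  {"dp": [-28, 0.5, 0], "roll": 0},
  {"dp": [-28, 0.5, 40], "roll": 0},
  {"dp": [-28, 0.5, 85], "roll": 0},
  {"dp": [-28, 0.5, 105], "roll": 0},
  {"dp": [-28, 0.5, 105], "roll": 0},
  {"dp": [-28, 0.5, 105], "roll": 0},
], claw=0)

```text
time: 8.7
ee_pos: [470.5, 185.9, 205.2]
eef_rot: [[1.0, -0.021, 0.001], [-0.021, -1.0, 0.001], [0.001, -0.001, -1.0]]
force: [0.4, 0.7, 0.2]
width: 0.006
```

Call:
servo_tool([
  {"dp": [10, 0, 0], "roll": 0},
  {"dp": [20, 0, 0], "roll": 0},
  {"dp": [26, 0, 0], "roll": 0},
  {"dp": [26, 0, 0], "roll": 0},
])

```text
time: 9.2
ee_pos: [496.3, 185.0, 204.9]
eef_rot: [[1.0, -0.021, 0.001], [-0.021, -1.0, 0.0], [0.001, -0.0, -1.0]]
force: [0.9, 0.8, 0.8]
width: 0.007
```

Call:
servo_tool([
  {"dp": [3, 0, 0], "roll": 0},
  {"dp": [6, 0, 0], "roll": 0},
  {"dp": [9, 0, 0], "roll": 0},
  {"dp": [12, 0, 0], "roll": 0},
  {"dp": [12, 0, 0], "roll": 0},
])

```text
time: 9.82
ee_pos: [507.0, 185.0, 204.6]
eef_rot: [[1.0, -0.02, -0.002], [-0.02, -1.0, -0.001], [-0.002, 0.001, -1.0]]
force: [-2.5, -0.1, 2.2]
width: 0.003
```

Call:
servo_tool([
  {"dp": [2, 0, 0], "roll": 0},
  {"dp": [4, 0, 0], "roll": 0},
  {"dp": [4, 0, 0], "roll": 0},
])

```text
time: 10.2
ee_pos: [511.6, 184.8, 204.6]
eef_rot: [[1.0, -0.02, -0.0], [-0.02, -1.0, -0.0], [-0.0, 0.0, -1.0]]
force: [-4.8, 0.6, 2.3]
width: 0.004
```

Call:
servo_tool([
  {"dp": [2.5, 0, 0], "roll": 0},
  {"dp": [5, 0, 0], "roll": 0},
  {"dp": [7.5, 0, 0], "roll": 0},
  {"dp": [10, 0, 0], "roll": 0},
  {"dp": [12.5, 0, 0], "roll": 0},
  {"dp": [15, 0, 0], "roll": 0},
  {"dp": [17.5, 0, 0], "roll": 0},
  {"dp": [20, 0, 0], "roll": 0},
  {"dp": [22.5, 0, 0], "roll": 0},
  {"dp": [25, 0, 0], "roll": 0},
  {"dp": [27.5, 0, 0], "roll": 0},
  {"dp": [29, 0, 0], "roll": 0},
])

```text
time: 11.7
ee_pos: [540.5, 184.1, 204.6]
eef_rot: [[1.0, -0.02, -0.001], [-0.02, -1.0, -0.001], [-0.001, 0.001, -1.0]]
force: [-5.9, 0.3, 0.8]
width: 0.007
```

Call:
servo_tool([
  {"dp": [0.7, 0, 0], "roll": 0},
  {"dp": [1.5, 0, 0], "roll": 0},
])

```text
time: 11.95
ee_pos: [541.9, 184.0, 204.6]
eef_rot: [[1.0, -0.02, -0.001], [-0.02, -1.0, -0.001], [-0.001, 0.001, -1.0]]
force: [-5.2, 0.0, 0.8]
width: 0.004
```

Call:
servo_tool([
  {"dp": [0.7, 0, 0], "roll": 0},
  {"dp": [1.5, 0, 0], "roll": 0},
])

```text
time: 12.2
ee_pos: [543.4, 184.0, 204.6]
eef_rot: [[1.0, -0.02, -0.001], [-0.02, -1.0, -0.001], [-0.001, 0.001, -1.0]]
force: [-5.8, -0.3, 0.2]
width: -0.0
```

Call:
servo_tool([
  {"dp": [0.7, 0, 0], "roll": 0},
  {"dp": [1.5, 0, 0], "roll": 0},
])

```text
time: 12.45
ee_pos: [544.8, 184.0, 204.6]
eef_rot: [[1.0, -0.02, -0.001], [-0.02, -1.0, -0.001], [-0.001, 0.001, -1.0]]
force: [-6.7, -0.0, 2.1]
width: 0.007
```

Call:
servo_tool([
  {"dp": [0.5, 0, 0], "roll": 0},
  {"dp": [1, 0, 0], "roll": 0},
])

```text
time: 12.7
ee_pos: [545.8, 183.9, 204.6]
eef_rot: [[1.0, -0.02, -0.001], [-0.02, -1.0, -0.001], [-0.001, 0.001, -1.0]]
force: [-5.5, -0.8, 1.0]
width: 0.004
```

Call:
servo_tool([
  {"dp": [0.7, 0, 0], "roll": 0},
  {"dp": [1.5, 0, 0], "roll": 0},
])

```text
time: 12.95
ee_pos: [547.3, 183.9, 204.6]
eef_rot: [[1.0, -0.02, -0.001], [-0.02, -1.0, -0.001], [-0.001, 0.001, -1.0]]
force: [-6.4, -1.3, 1.4]
width: 0.004
```

Call:
servo_tool([
  {"dp": [0.7, 0, 0], "roll": 0},
  {"dp": [1.5, 0, 0], "roll": 0},
])

```text
time: 13.2
ee_pos: [548.8, 183.9, 204.6]
eef_rot: [[1.0, -0.02, -0.001], [-0.02, -1.0, -0.001], [-0.001, 0.001, -1.0]]
force: [-6.7, 0.0, 1.7]
width: 0.003
```

Call:
servo_tool([
  {"dp": [0.7, 0, 0], "roll": 0},
  {"dp": [1.5, 0, 0], "roll": 0},
])

```text
time: 13.45
ee_pos: [550.2, 183.8, 204.6]
eef_rot: [[1.0, -0.02, -0.002], [-0.02, -1.0, -0.001], [-0.002, 0.001, -1.0]]
force: [-5.9, 0.1, 1.7]
width: 0.005
```

Call:
servo_tool([
  {"dp": [0.7, 0, 0], "roll": 0},
  {"dp": [1.5, 0, 0], "roll": 0},
])

```text
time: 13.7
ee_pos: [551.7, 183.8, 204.6]
eef_rot: [[1.0, -0.02, -0.002], [-0.02, -1.0, -0.001], [-0.002, 0.001, -1.0]]
force: [-6.1, 0.3, 1.9]
width: 0.005
```

Call:
servo_tool([
  {"dp": [0.7, 0, 0], "roll": 0},
  {"dp": [1.5, 0, 0], "roll": 0},
])

```text
time: 13.95
ee_pos: [553.2, 183.8, 204.6]
eef_rot: [[1.0, -0.02, -0.002], [-0.02, -1.0, -0.001], [-0.002, 0.001, -1.0]]
force: [-5.7, -0.0, 1.9]
width: 0.008
```

Call:
servo_tool([
  {"dp": [0.7, 0, 0], "roll": 0},
  {"dp": [1.5, 0, 0], "roll": 0},
])

```text
time: 14.2
ee_pos: [554.7, 183.7, 204.6]
eef_rot: [[1.0, -0.02, -0.002], [-0.02, -1.0, -0.001], [-0.002, 0.001, -1.0]]
force: [-5.9, -0.2, 1.4]
width: 0.005
```

Call:
servo_tool([
  {"dp": [0.7, 0, 0], "roll": 0},
  {"dp": [1.5, 0, 0], "roll": 0},
])

```text
time: 14.45
ee_pos: [556.2, 183.7, 204.6]
eef_rot: [[1.0, -0.02, -0.001], [-0.02, -1.0, -0.001], [-0.001, 0.001, -1.0]]
force: [-6.8, -1.1, 1.6]
width: 0.004
```

Call:
servo_tool([
  {"dp": [0.7, 0, 0], "roll": 0},
  {"dp": [1.5, 0, 0], "roll": 0},
])

```text
time: 14.7
ee_pos: [557.7, 183.7, 204.6]
eef_rot: [[1.0, -0.02, -0.002], [-0.02, -1.0, -0.001], [-0.002, 0.001, -1.0]]
force: [-5.7, -0.4, 2.1]
width: 0.005
```

Call:
servo_tool([
  {"dp": [0.7, 0, 0], "roll": 0},
  {"dp": [1.5, 0, 0], "roll": 0},
])

```text
time: 14.95
ee_pos: [559.2, 183.6, 204.6]
eef_rot: [[1.0, -0.02, -0.002], [-0.02, -1.0, -0.001], [-0.002, 0.001, -1.0]]
force: [-6.1, -1.6, 2.0]
width: 0.006
```

Call:
servo_tool([
  {"dp": [0.7, 0, 0], "roll": 0},
  {"dp": [1.5, 0, 0], "roll": 0},
])

```text
time: 15.2
ee_pos: [560.7, 183.6, 204.6]
eef_rot: [[1.0, -0.02, -0.002], [-0.02, -1.0, -0.001], [-0.002, 0.001, -1.0]]
force: [-8.0, -0.9, 2.7]
width: 0.006
```

Call:
servo_tool([
  {"dp": [0.3, 0, 0], "roll": 0},
  {"dp": [0.6, 0, 0], "roll": 0},
])

```text
time: 15.45
ee_pos: [561.0, 183.6, 204.6]
eef_rot: [[1.0, -0.02, -0.002], [-0.02, -1.0, -0.001], [-0.002, 0.001, -1.0]]
force: [-6.7, -0.8, 2.5]
width: 0.006
```

Call:
servo_tool([
  {"dp": [0.4, 0, 0], "roll": 0},
  {"dp": [0.8, 0, 0], "roll": 0},
])

```text
time: 15.7
ee_pos: [561.5, 183.7, 204.6]
eef_rot: [[1.0, -0.02, -0.003], [-0.02, -1.0, -0.001], [-0.003, 0.001, -1.0]]
force: [-7.9, -0.6, 4.2]
width: 0.006
```

Call:
servo_tool([
  {"dp": [0.3, 0, 0], "roll": 0},
  {"dp": [0.6, 0, 0], "roll": 0},
])

```text
time: 15.95
ee_pos: [561.9, 183.6, 204.6]
eef_rot: [[1.0, -0.02, -0.004], [-0.02, -1.0, -0.002], [-0.004, 0.002, -1.0]]
force: [-8.2, -1.6, 4.3]
width: 0.01
```

Call:
servo_tool([
  {"dp": [0.4, 0, 0], "roll": 0},
  {"dp": [0.8, 0, 0], "roll": 0},
])

```text
time: 16.2
ee_pos: [562.5, 183.7, 204.6]
eef_rot: [[1.0, -0.02, -0.004], [-0.02, -1.0, -0.002], [-0.004, 0.002, -1.0]]
force: [-11.2, -0.8, 4.8]
width: 0.005
```

Call:
servo_tool([
  {"dp": [0.3, 0, 0], "roll": 0},
  {"dp": [0.3, 0, 0], "roll": 0},
])

```text
time: 16.45
ee_pos: [562.6, 183.7, 204.6]
eef_rot: [[1.0, -0.02, -0.005], [-0.02, -1.0, -0.002], [-0.005, 0.002, -1.0]]
force: [-10.4, -1.3, 4.6]
width: 0.006
```

Call:
servo_tool([
  {"dp": [0.3, 0, 0], "roll": 0},
  {"dp": [0.5, 0, 0], "roll": 0},
  {"dp": [0.5, 0, 0], "roll": 0},
])

```text
time: 16.82
ee_pos: [563.0, 183.7, 204.6]
eef_rot: [[1.0, -0.02, -0.005], [-0.02, -1.0, -0.002], [-0.005, 0.002, -1.0]]
force: [-10.6, -0.9, 6.7]
width: 0.005
```

Call:
servo_tool([
  {"dp": [0.3, 0, 0], "roll": 0},
  {"dp": [0.5, 0, 0], "roll": 0},
  {"dp": [0.5, 0, 0], "roll": 0},
])

```text
time: 17.2
ee_pos: [563.3, 183.7, 204.6]
eef_rot: [[1.0, -0.02, -0.006], [-0.02, -1.0, -0.002], [-0.006, 0.002, -1.0]]
force: [-11.6, -1.0, 6.6]
width: 0.002
```

Clear stop at 11–12 N. Now backing off gently.

Call:
servo_tool([
  {"dp": [-2, 0, 0], "roll": 0},
  {"dp": [-4, 0, 0], "roll": 0},
  {"dp": [-6, 0, 0], "roll": 0},
  {"dp": [-8, 0, 0], "roll": 0},
  {"dp": [-10, 0, 0], "roll": 0},
  {"dp": [-12, 0, 0], "roll": 0},
  {"dp": [-12, 0, 0], "roll": 0},
])

```text
time: 18.08
ee_pos: [553.7, 183.8, 204.9]
eef_rot: [[1.0, -0.02, 0.002], [-0.02, -1.0, 0.0], [0.001, -0.0, -1.0]]
force: [-2.8, -2.4, -2.2]
width: 0.003
```

Call:
servo_tool([
  {"dp": [0, 0, 0], "roll": 0},
  {"dp": [0, 0, 0], "roll": 0},
])

```text
time: 18.32
ee_pos: [553.6, 183.8, 204.9]
eef_rot: [[1.0, -0.02, 0.001], [-0.02, -1.0, 0.0], [0.001, -0.0, -1.0]]
force: [-1.5, -2.1, -0.5]
width: 0.006
```

Call:
servo_tool([
  {"dp": [-10, 0, 0], "roll": 0},
  {"dp": [-30, 0, 0], "roll": 0},
  {"dp": [-60, 0, 0], "roll": 0},
  {"dp": [-80, 0, -20], "roll": 0},
  {"dp": [-80, 0, -60], "roll": 0},
  {"dp": [-80, 0, -105], "roll": 0},
  {"dp": [-80, 0, -105], "roll": 0},
  {"dp": [-80, 0, -105], "roll": 0},
])

```text
time: 19.32
ee_pos: [472.9, 185.6, 309.8]
eef_rot: [[1.0, -0.02, 0.001], [-0.02, -1.0, 0.0], [0.001, -0.0, -1.0]]
force: [-0.1, -0.5, -0.9]
width: 0.007
```

```bash
python3 - <<'E'
from h import *
s=bot.state();c=vision.get_image("wrist");print(s["time"],s["ee_pos"],s["force"])
import pickle;pickle.dump((s,c),open('w5.pkl','wb'))
a=cv2.resize(c["image"],(800,600),interpolation=cv2.INTER_CUBIC)
cv2.imwrite('pics/w5b.png',a)
E
```

```text
19.325 [472.895 185.578 309.775] [-0.059 -0.503 -0.898]
```

View pics/w5b.png

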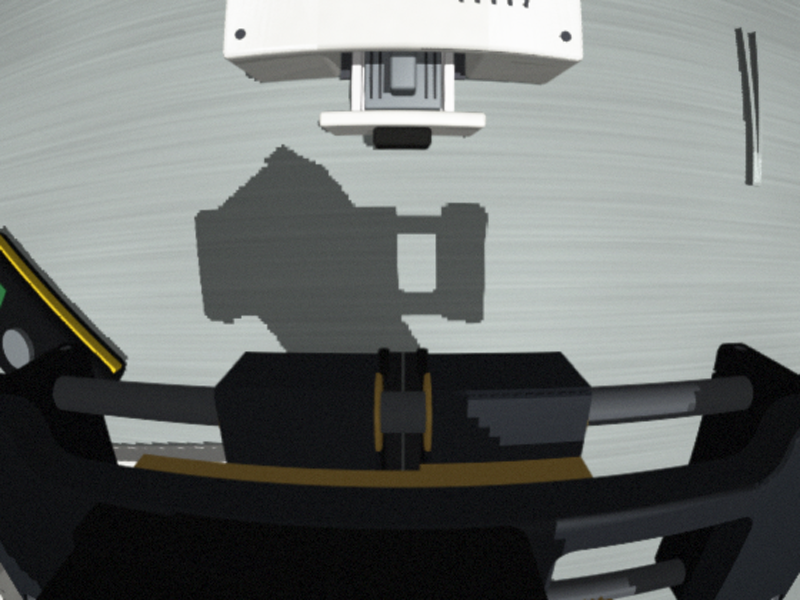

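The drawer is partly in with the cassette flat in it: panel top at v≈112–128, pad at (402,138). I'll check its depth and that it stays still.

Call:
servo_tool([
  {"dp": [0, 0, 0], "roll": 0},
  {"dp": [0, 0, 0], "roll": 0},
  {"dp": [0, 0, 0], "roll": 0},
  {"dp": [0, 0, 0], "roll": 0},
  {"dp": [0, 0, 0], "roll": 0},
  {"dp": [0, 0, 0], "roll": 0},
  {"dp": [0, 0, 0], "roll": 0},
  {"dp": [0, 0, 0], "roll": 0},
])

```text
time: 20.38
ee_pos: [473.2, 185.6, 309.8]
eef_rot: [[1.0, -0.02, 0.0], [-0.02, -1.0, -0.0], [0.0, 0.0, -1.0]]
force: [0.2, 0.1, 0.3]
width: 0.003
```

```bash
python3 - <<'E'
from h import *
import pickle
s,c=pickle.load(open('w5.pkl','rb'))
n=vision.get_image("wrist")
for u,v in [(322,126),(484,127)]: print(wonz(s,c,(u*.7,v*.7),56))
a,b=[x["image"][60:110,215:350] for x in (c,n)]
print("diff",cv2.absdiff(a,b).mean(), cv2.phaseCorrelate(*[np.float32(cv2.cvtColor(x,cv2.COLOR_BGR2GRAY)) for x in (a,b)]))
st=bot.state();print(st["time"],st["ee_pos"],st["force"])
E
```

```text
[575.511 223.84   56.   ]
[573.342 142.673  56.   ]
diff 4.13120987654321 ((0.3508128242128663, -0.17482655939170044), 0.9454360775417752)
20.425 [473.21  185.551 309.777] [ 1.069 -0.096 -0.078]
```

```bash
python3 -c "
from h import *
print(bot.close_job())"
```

```text
the job is handed in; nothing more can be done
None
```

The small cassette is in the drawer pocket, lying flat with its rib along the direction of travel. The drawer is pressed in and latched, and I handed the job in at about 20.4 s of the 48 s.

- **Press:** I pushed on the pad in small steps until I felt the stop. The push read up to 11.6 N, about 13.4 N counting the upward force on the finger, and force readings vary by about 1 N. I pressed only once.
- **Latch:** After I let go, the panel sat about 47 mm further in than at the start. That is within 1–2 mm of my estimate of the stop depth less the 4 mm spring-back. A second picture about a second later showed it had not moved, and the arm was clear of everything.
- **One odd reading:** The force still read about 2.8 N just after I backed off, then faded to zero as the arm settled and moved away. The later pictures show the drawer stayed in.
- **Camera disagreement:** The top and wrist cameras put the pocket about 4 mm apart along x. I used the wrist view, and the cassette went in without any rise in contact force.
- **Other objects:** I only gripped the cassette and pressed the pad. I did not take a final overview picture to check the other objects.

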